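# Jack up the hinged acrylic panel and hold it

## Robot

A 6-joint arm with a two-finger parallel gripper is mounted at the origin on the work surface. World frame = base frame: x ahead of the robot, y to its left, z up, the work surface at z = 0. Lengths are in mm, angles in rad, forces in N, time in s.
With the tool pointing down it reaches from about 350 to 975 mm from the base axis. Payload 7.1 kg.
Tool frame: the origin (TCP) lies between the finger pads; the fingertips stand 19 mm ahead of it and the grasp point (between the pads) is the TCP (ctrl.tcp_to_tips is the distance from the TCP to the fingertips, in mm); z points along the fingers, y is the line along which they close (so a half turn about z gives the same grasp; the last joint's range is limited). The gripper opens to 88 mm and grips with 3 to 60 N. Pads are 20 mm wide; open, the fingers measure 115 mm over their backs; the gripper's body (75 mm by 178 mm) begins 61 mm behind the grasp point.
Start: joints at [-1.252, 0.423, 1.63, -0, 1.089, -0.019], TCP at [207.15, -589.656, 241.675] pointing down, gripper open.
Joint ranges: [-3, 3], [-0.9, 2.11], [0.09, 2.58], [-1.31, 4.45], [0.11, 2.69], [-2.54, 2.54]. Speed limits (rad/s): [2.39, 2.39, 3.01, 3.14, 3.14, 3.14].

## Interface

Orientations are given as a rotation vector (axis times angle).
In Python, from workcell import status, optics, ctrl gives the robot as it stands. The module is installed in compiled form; this text tells all that it offers.
- The arm moves only by the shell command python3 -m inch 'ROWS'. ROWS is JSON, a list that holds one entry, the list of rows, each a list of 7 numbers: the shift along the tool's x, y, z in mm, then the turn, a rotation vector about the tool's x, y, z in rad, then the opening in per cent of the stroke, from 0 (shut) to 100 (fully open). A call has 1 to 20 rows; each row is the pose to reach, as a shift and turn from the pose commanded when the call began, along the tool's axes at that moment; what a row does not reach only later rows make up. A row lasts 1/10 s, in which the tool goes at most 50 mm and 8.59 degrees, less where a joint would pass 70% of its speed; a pose out of reach is approached as far as the arm can. A call with a gripper value outside its range is refused whole. The fingers move at their own pace and stop on an object; the grip force is fixed at half the most. Time passes only in rows, so rows that repeat a pose let the fingers close. It gives the time, the measured TCP pose, the force, the opening and the grip force at its end, in the units of the state.
- status.get_obs(): the state, without advancing time (a new reading comes with each control period).
- optics.get_image(name): name is "scene" or "top"; returns a dict with "frame" (400x640x3 uint8, red, green, blue), "fx", "fy", "cx", "cy" (pixels), "rvec" (rotation vector, rad) and "tvec" (3), from world to camera coordinates, as OpenCV has them. Camera axes: x right, y down, z forward; pixel columns grow to the right and rows downward; lengths in mm; the calibration is good to about 2 mm. A picture is of the moment at which its call begins. There is no depth.
- ctrl.close_job(): hands the job in; it is judged then, once.
The state is a dict: "t": time; "qpos": joint angles; "qvel": joint speeds; "joint_torque": joint torques, N m; "ee_pos": TCP position; "orientation": TCP orientation; "ft_force": force on the tool from outside, world axes, zero at the start; "moment": the same for the moment, N m; "width": finger opening in mm; "grasp_force": force on a finger pad.
Only numpy, scipy, OpenCV 4.12 (cv2) and the standard library are available. Lean on these libraries where they do the work, as an engineer would, in place of code of your own. Each camera call takes 0.05 s, during which the arm holds its last target. There are 200 camera calls.

## Task

Stand the small lever jack flat on the bench with its round saddle centred under the round lift pad that sticks out from the front edge of the clear hinged panel, and let go of it. Then give the handle one trial stroke, fully down and fully back up so that the panel settles on its rests again, and press the handle fully down a second time; finish while holding it down, so that the jack alone carries the raised panel. Do not touch the panel or its fixture with the robot, and leave the other things on the bench where they are.

Things in the scene. Friction and masses are not known exactly. Their poses are not given: they have to be found in the camera images.
- jack: Loose lever jack, about 0.9 kg (may vary by a third), starting at the left or right of the bench. x axis: from handle end to saddle end. Origin: on the underside, below the middle of the gripping block. Base plate 215 (x -110 to +105) x 70 x 10 mm; saddle axis at x = +80 mm; handle pivot at x = -17 mm, 50 mm high. Steady on its base while the handle is pressed.
- jack_grip (a point): Middle of the jack's grey gripping block, 36 mm above its underside; axes as the jack's. The block is 34 (x) x 40 (y) mm and reaches from 10 to 59 mm above the underside: grip it from above across its 40 mm width.
- jack_saddle: Flat round aluminium saddle of the jack, 40 mm across, 8 mm thick, facing up. Origin: centre of its top face. 56 mm above the bench when the handle is up; rises 70 mm per rad of handle travel, 28 mm in all, and sinks again when the handle is let up.
- saddle_top (a point): Centre of the saddle's top face.
- jack_handle (a joint): Handle of the jack, rad: 0 = up (rises 0.42 rad above level, away from the saddle), 0.40 = fully down (end stop, almost level). Springs back up when let go; it does not latch. About 3 to 8 N on the paddle press it down under load.
- paddle (a point): Centre of the upper face of the flat rubber paddle, 50 (along) x 45 x 10 mm, at the end of the handle's 12 mm bar; 120 mm from the pivot along the handle and 5 mm above its centre line. About 103 mm above the bench with the handle up, 57 mm fully down.
- fixture: Fixed aluminium fixture carrying panel and pad. Origin: on the bench below the middle of the panel's front edge; x axis: from that edge to the hinge, 178 mm away. Rest posts 24 mm square at x = 14, y = -145 and +145 mm, with rails 30 mm wide running back from them; between them the bench is free up to x = 160 mm. Panel 320 mm wide, 73 to 89 mm above the bench; parts glued on it reach 126 mm.
- lift_pad: Round steel lift pad, 28 mm across, 18 mm thick, with a dark ring on top, standing out by a tongue in front of the panel's front edge. Origin: centre of its underside, 68 mm above the bench at rest, 25 mm in front of the panel's edge; clamped anywhere within 50 mm either side of the edge's middle. It does not slide under these forces.
- pad_face (a point): Centre of the lift pad's underside; 68 mm above the bench while the panel rests, about 84 mm when the jack has it fully raised. The panel swings on its hinge, 203 mm beyond the pad; its hinge is free and its weight bears 2 to 6 N on the pad.
- printed_ring: grey 3D-printed ring, 110 mm across, 75 mm tall, bystander; origin at its underside
- bottle: white plastic bottle, 62 mm across, 190 mm tall, bystander; origin at its underside
- dropper: small white dropper bottle with a needle, 44 mm across, 118 mm tall, bystander; origin at its underside
- bracket_a: clear L-shaped acrylic bracket lying flat, 60 x 60 x 10 mm, bystander; origin at its underside
- bracket_b: as bracket_a, bystander; origin at its underside
- bracket_c: as bracket_a, bystander; origin at its underside
- driver: screwdriver lying flat, bystander

How it is judged:
By the outcome, as a careful person would: the job done as asked, in the order asked, and still so for the second after the job is handed in, while the arm keeps its last pose, push and grip.
It also fails if it takes over 64 s, if anything falls off the work surface, if the arm or the gripper's body presses on something with over 40 N, if the wrist force passes 120 N, or if a joint passes its speed limit or range.

## Working session

There is one attempt and no reset: what is moved stays moved. The work goes in short steps, Python scripts to look and compute and a shell command to move; the robot and the scene stay as the last step left them, time stands still between calls to the robot, and variables do not carry over. Pictures are saved under pics/ and viewed, at most 10 in all, crops included, and the job is handed in when it is done.

```bash
mkdir -p pics
cat > h.py <<'E'
import numpy as np,cv2
from workcell import status,optics,ctrl
def cam(n):
    d=optics.get_image(n); R=cv2.Rodrigues(np.array(d['rvec'],float))[0]
    return d,R,np.array(d['tvec'],float)
def ray(c,u,v,z):
    d,R,t=c; o=-R.T@t; k=R.T@np.array([(u-d['cx'])/d['fx'],(v-d['cy'])/d['fy'],1.])
    return o+k*(z-o[2])/k[2]
def proj(c,p):
    d,R,t=c; q=R@np.array(p,float)+t
    return q[0]/q[2]*d['fx']+d['cx'],q[1]/q[2]*d['fy']+d['cy']
def save(c,f): cv2.imwrite('pics/'+f,c[0]['frame'][:,:,::-1])
E
python3 - <<'E'
from h import *
for n in('top','scene'):
    c=cam(n); save(c,n+'0.png'); print(n,-c[1].T@c[2],c[1][2],c[0]['fx'])
o=status.get_obs(); print(o['ee_pos'],o['orientation'],o['width'],o['ft_force'],o['t'])
E
```

```text
top [ 282.57046847  -16.48696013 1253.30647598] [ 0.21050237  0.01651476 -0.97745384] 450.55472977855135
scene [1106.08384246 -162.78279052  944.44803461] [-0.56372856  0.13506822 -0.81484151] 382.5075113444572
[ 207.00843594 -589.22658808  241.00526249] [-3.09557836e+00 -5.27829044e-01  2.77927618e-04] 88.02484980385977 [-0.48202341 -0.96717133 -0.56237213] 0.1
```

View pics/top0.png

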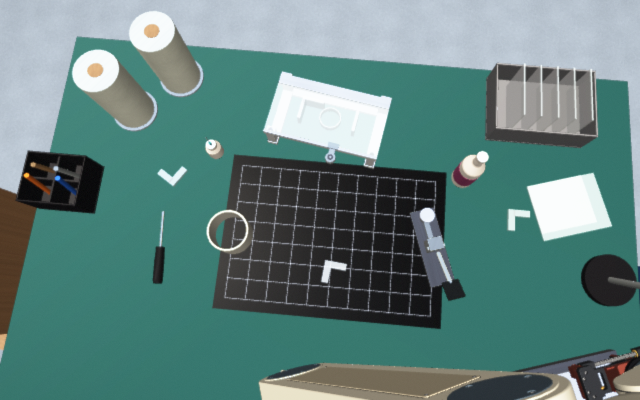

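View pics/scene0.png

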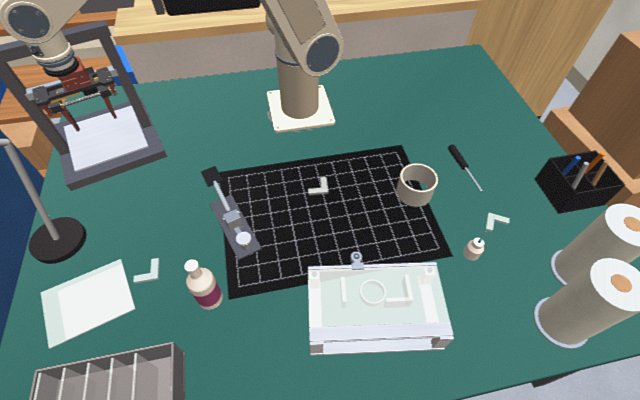

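Top view: jack at right, with its saddle near (428,215) and paddle near (455,289). The lift pad is near (330,156), and the panel spans roughly (265–390, 75–165). In the scene view the saddle is near (243,239) and the pad near (357,257). I'll enlarge both views for exact pixels.

Run:
```python
import cv2,numpy as np
t=cv2.imread('pics/top0.png'); s=cv2.imread('pics/scene0.png')
f=lambda im,x,y,w,h:cv2.resize(im[y:y+h,x:x+w],(400,300) if 0 else (w*4,h*4),interpolation=cv2.INTER_CUBIC)
a=f(t,395,195,80,110); b=f(t,260,70,120,100)   # 320x440, 560x400
c=f(s,190,160,80,110); d=f(s,300,240,120,110)
o=np.zeros((600,800,3),np.uint8)
def put(i,x,y): 
    h=min(i.shape[0],600-y);w=min(i.shape[1],800-x);o[y:y+h,x:x+w]=i[:h,:w]
o2=o.copy()
put(f(t,400,200,80,105),0,0); put(f(t,260,70,140,100)[:, :480],320,0)
put(f(t,310,130,80,45),320,410)
cv2.imwrite('pics/z1.png',o)
o[:]=0; put(f(s,195,160,80,110),0,0); put(f(s,300,240,120,110),320,0)
cv2.imwrite('pics/z2.png',o)
```

```text
(no output)
```

View pics/z1.png

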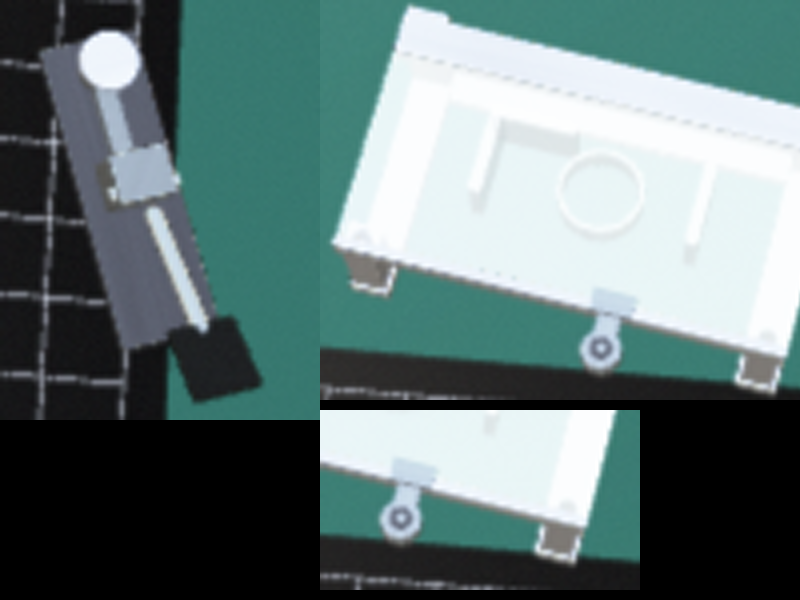

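View pics/z2.png

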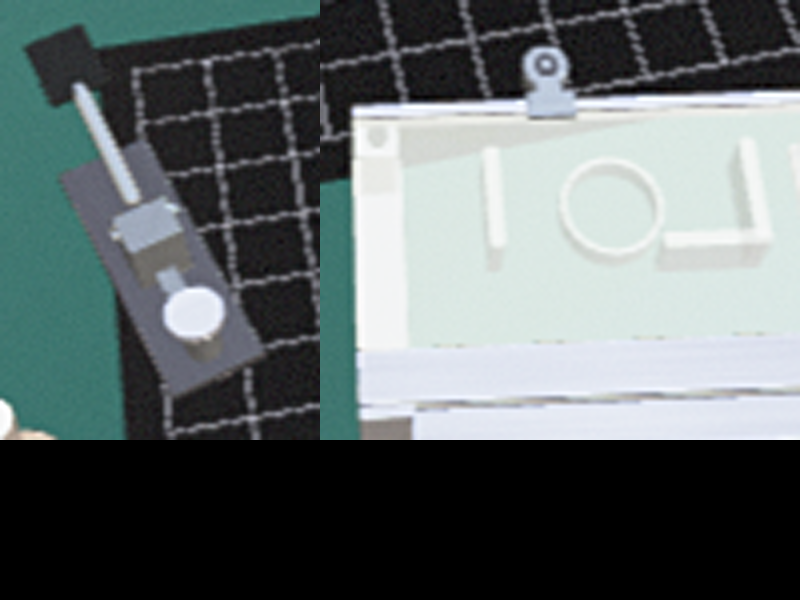

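Crops: in the top view the saddle is at about (427,215), the block top at (436,243), the paddle at (454,290) and the pad ring at (330,157). In the scene view the saddle is at about (243,238), the block at (232,216), the paddle at (211,176) and the ring at (356,256).

```bash
cat >> h.py <<'E'
def tri(ct,pt,cs,ps):
    def P(c): d=c[0];return np.array([[d['fx'],0,d['cx']],[0,d['fy'],d['cy']],[0,0,1]])@np.c_[c[1],c[2]]
    X=cv2.triangulatePoints(P(ct),P(cs),np.array(pt,float),np.array(ps,float))[:,0]; return X[:3]/X[3]
E
python3 - <<'E'
from h import *
np.set_printoptions(precision=1,suppress=True)
T=cam('top');S=cam('scene')
k=.375
pts=dict(saddle=((427.25,215),(243.25,238),56),block=((436,243.2),(232.5,216.3),59),paddle=((454,289.7),(211.25,176.25),103),
ring=((330,157),(356.25,256.25),86))
for n,(a,b,z) in pts.items():
    a=np.array(a)-k;b=np.array(b)-k
    print(n,ray(T,*a,z),ray(S,*b,z),tri(T,a,S,b))
# sub-pixel saddle by mask
for c,x,y in((T,427,215),(S,243,238)):
    g=c[0]['frame'].min(2)[y-15:y+16,x-15:x+16]; n,l,s,ce=cv2.connectedComponentsWithStats((g>205).astype(np.uint8))
    i=1+s[1:,4].argmax(); print('mask',s[i],ray(c,*(ce[i]+[x-15,y-15]),56))
L=ray(T,263.25-k,130.75-k,89);R=ray(T,376.25-k,159-k,89);print('edge',L,R,np.linalg.norm(L-R),np.degrees(np.arctan2(*(L-R)[:2])))
L=ray(S,437-k,263-k,89);R=ray(S,308-k,266.25-k,89);print('edge',L,R,np.linalg.norm(L-R),np.degrees(np.arctan2(*(L-R)[:2])))
# base corners top view
for u,v in((410,212.5),(431.5,287.5)): print(ray(T,u-k,v-k,10))
for n,u,v in(('ringB',210,235),('bracketC',332,270),('bottle',466,180)): print(n,ray(T,u,v,0))
print(cv2.Rodrigues(np.array(status.get_obs()['orientation']))[0])
E
```

```text
saddle [ 546.2 -250.2   56. ] [ 548.2 -247.9   56. ] [ 546.7 -249.5   54.2]
block [ 470.8 -276.3   59. ] [ 473.9 -270.2   59. ] [ 471.4 -274.1   56.7]
paddle [ 350.1 -316.6  103. ] [ 355.  -313.2  103. ] [ 350.4 -316.2   98.5]
ring [677.1  26.2  86. ] [678.3  28.6  86. ] [677.6  27.3  85.1]
mask [  8   8  15  14 157] [ 546.2 -249.9   56. ]
mask [  8   9  15  12 138] [ 548.1 -247.8   56. ]
edge [735.1 215.5  89. ] [681.5 -99.2  89. ] 319.19979119564044 9.670955041109115
edge [739.3 220.8  89. ] [682.3 -96.2  89. ] 322.0977235653232 10.186804815868635
[ 559.2 -210.4   10. ]
[ 356.1 -279.6   10. ]
ringB [446.3 343.3   0. ]
bracketC [379.2  -6.7   0. ]
bottle [ 670.5 -369.2    0. ]
[[ 0.9  0.3 -0. ]
 [ 0.3 -0.9  0. ]
 [ 0.  -0.  -1. ]]
```

```bash
python3 -m inch '[[[40,-24,10,0,0,0.013,100],[85,-50,25,0,0,0.013,100],[130,-77,40,0,0,0.013,100],[175,-104,55,0,0,0.013,100],[220,-130,70,0,0,0.013,100],[265,-157,85,0,0,0.013,100],[310,-183,95,0,0,0.013,100],[340,-201,100,0,0,0.013,100],[353,-209,105,0,0,0.013,100],[353,-209,110,0,0,0.013,100],[353,-209,110,0,0,0.013,100]]]'
python3 - <<'E'
from h import *
o=status.get_obs(); print(o['ee_pos'],o['orientation'],o['t'])
T=cam('top');S=cam('scene')
cv2.imwrite('pics/a.png',np.hstack([T[0]['frame'][170:320,370:520,::-1],S[0]['frame'][110:260,160:310,::-1]]).repeat(2,0).repeat(2,1))
E
```

```text
t: 1.3
ee_pos: [470.6, -275.0, 131.0]
orientation: [-3.099, -0.51, 0.002]
ft_force: [-0.7, -0.5, -0.6]
width: 87.8
grasp_force: 0.0
[ 470.56565738 -275.00907353  130.95270589] [-3.09905429e+00 -5.10370429e-01  2.04129448e-03] 1.3
```

View pics/a.png

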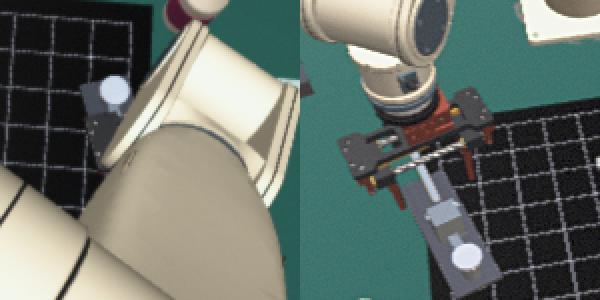

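The gripper is above the jack with its long side across the jack, and the fingers straddle the block (scene-crop fingers at about (400,190) and (470,150)). I'll descend and grip.

```bash
python3 -m inch '[[[0,0,30,0,0,0,100],[0,0,60,0,0,0,100],[0,0,82,0,0,0,100],[0,0,95,0,0,0,100],[0,0,95,0,0,0,100],[0,0,95,0,0,0,40],[0,0,95,0,0,0,20],[0,0,95,0,0,0,20],[0,0,95,0,0,0,20],[0,0,95,0,0,0,20],[0,0,95,0,0,0,20]]]'; python3 -m inch '[[[0,0,-5,0,0,0,20],[0,0,-12,0,0,0,20],[0,0,-20,0,0,0,20],[0,0,-25,0,0,0,20]]]'
```

```text
t: 2.5
ee_pos: [471.0, -275.5, 36.9]
orientation: [3.1, 0.508, 0.0]
ft_force: [-0.6, -0.3, -0.3]
width: 43.3
grasp_force: 0.0
t: 2.9
ee_pos: [471.0, -275.5, 62.3]
orientation: [3.1, 0.508, 0.0]
ft_force: [-0.1, 0.3, -6.9]
width: 39.7
grasp_force: 30.0
```

```bash
python3 -m inch '[[[10,-17,0,0,0,0.03,20],[30,-50,0,0,0,0.09,20],[52,-88,0,0,0,0.15,20],[74,-126,0,0,0,0.22,20],[96,-163,0,0,0,0.28,20],[118,-200,0,0,0,0.35,20],[138,-234,0,0,0,0.41,20],[154,-261,0,0,0,0.46,20],[165,-280,0,0,0,0.485,20],[169.5,-287.7,0,0,0,0.495,20],[169.5,-287.7,0,0,0,0.495,20],[169.5,-287.7,0,0,0,0.495,20]]]'
python3 - <<'E'
from h import *
o=status.get_obs(); print(o['ee_pos'],o['orientation'],o['t'])
T=cam('top');S=cam('scene')
save(T,'t2.png')
print(proj(T,(618,38,80)),proj(S,(618,38,80)))
a=cv2.resize(T[0]['frame'][120:220,270:420,::-1],None,fx=4,fy=4,interpolation=2)[:300]
b=cv2.resize(S[0]['frame'][180:280,290:440,::-1],None,fx=4,fy=4,interpolation=2)[:300]
cv2.imwrite('pics/b.png',np.vstack([a,b]))
E
```

```text
t: 4.1
ee_pos: [539.4, 50.6, 61.7]
orientation: [3.13, -0.266, -0.001]
ft_force: [-0.6, -0.5, -6.9]
width: 39.6
grasp_force: 30.0
[539.4040376   50.64537051  61.69774461] [ 3.12998156e+00 -2.66277466e-01 -7.34848458e-04] 4.1
(np.float64(323.3481906061749), np.float64(177.71771205596684)) (np.float64(353.1819864189499), np.float64(236.34823852427849))
```

View pics/b.png

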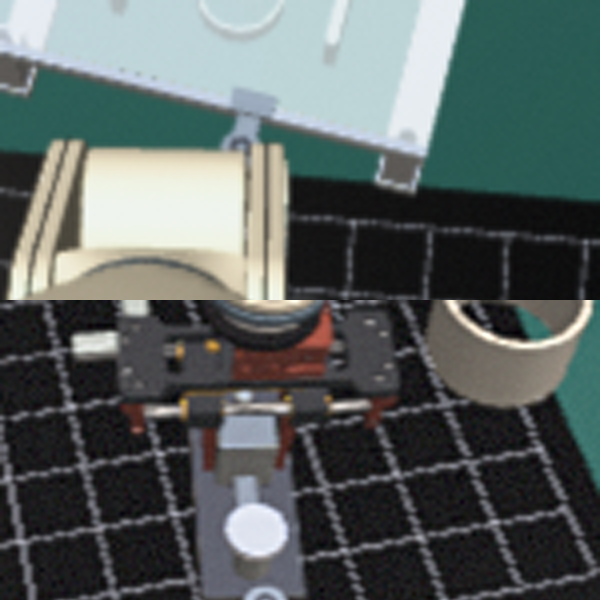

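The block is gripped across its width. The saddle is at scene pixel (353.4,237), ahead of the gripper and just behind the pad (about (356,256)). The base looks square to the gripper.

Run:
```python
from h import *
np.set_printoptions(precision=1,suppress=True)
S=cam('scene'); x,y=353,237
g=S[0]['frame'].min(2)[y-11:y+12,x-12:x+13]; n,l,s,ce=cv2.connectedComponentsWithStats((g>195).astype(np.uint8))
i=1+s[1:,4].argmax(); p=ce[i]+[x-12,y-11]; print(s[i],p)
sd=ray(S,*p,80.8); pad=ray(S,356.25-.375,256.25-.375,86)
o=status.get_obs(); ph=2*np.arctan2(o['orientation'][1],o['orientation'][0])
X=np.array([np.cos(ph),np.sin(ph)]);Y=np.array([np.sin(ph),-np.cos(ph)])
d=(pad-sd)[:2]; print(sd,pad,ph,d@X,d@Y,'expected saddle',np.array(o['ee_pos'])[:2]+80*X, 'top-based pad delta',(np.array([677.1,26.2])-np.array(o['ee_pos'])[:2]-80*X)@np.c_[X,Y])
```

```text
[  6   5  14  13 146] [353.5 237. ]
[620.5  38.1  80.8] [678.3  28.6  86. ] -0.17136339937356765 58.53952117360942 -0.42237665877496555 expected saddle [618.3  36.5] top-based pad delta [59.7  0.1]
```

```bash
python3 -m inch '[[[0,0,8,0,0,0,20],[0,0,16,0,0,0,20],[0,0,20,0,0,0,20],[10,0,20,0,0,0,20],[22,0,20,0,0,0,20],[34,0,20,0,0,0,20],[46,0,20,0,0,0,20],[55,0,20,0,0,0,20],[59,0,20,0,0,0,20],[59,0,20,0,0,0,20],[59,0,23,0,0,0,20],[59,0,24.8,0,0,0,20],[59,0,24.8,0,0,0,20],[59,0,24.8,0,0,0,20]]]'
python3 - <<'E'
from h import *
T=cam('top');S=cam('scene')
b=cv2.resize(S[0]['frame'][190:290,290:440,::-1],None,fx=5,fy=5,interpolation=2)
cv2.imwrite('pics/c.png',b)
E
```

```text
t: 5.65
ee_pos: [597.5, 41.2, 38.1]
orientation: [3.13, -0.267, -0.0]
ft_force: [-3.8, -0.5, 6.4]
width: 39.6
grasp_force: 30.0
```

View pics/c.png

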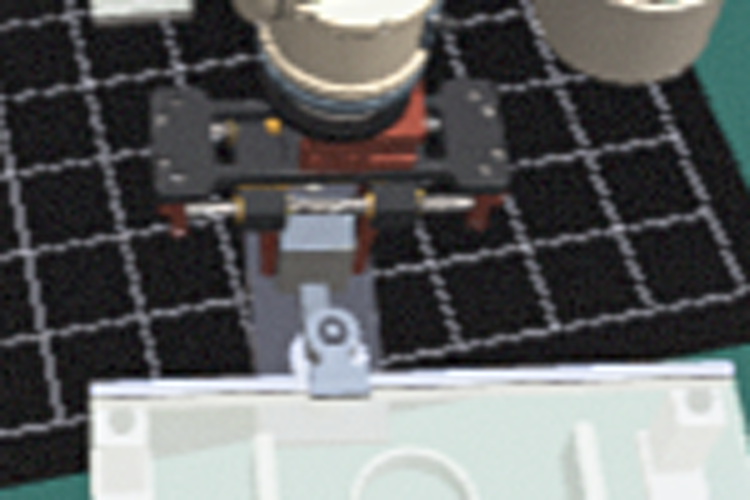

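In the crop the pad sits over the saddle, whose rim shows at about (295,355). The jack is flat on the bench, since the measured force went from −6.9 to +6.4 N. I'll release and go up.

```bash
python3 -m inch '[[[0,0,-1,0,0,0,60],[0,0,-1,0,0,0,85],[0,0,-1,0,0,0,85],[0,0,-1,0,0,0,85],[0,0,-1,0,0,0,85],[0,0,-15,0,0,0,85],[0,0,-45,0,0,0,85],[0,0,-85,0,0,0,60],[0,0,-125,0,0,0,20],[-40,0,-130,0,0,0,0],[-80,0,-130,0,0,0,0],[-115,0,-130,0,0,0,0],[-127,0,-130,0,0,0,0],[-127,0,-130,0,0,0,0]]]'
python3 - <<'E'
from h import *
np.set_printoptions(precision=1,suppress=True)
o=status.get_obs();print(o['ee_pos'])
T=cam('top');S=cam('scene')
# block top & saddle predictions for jack at TCP-based pose
ph=-.1706;X=np.array([np.cos(ph),np.sin(ph)]);g=np.array([597.5,41.2])
for n,d,z in(('saddle',80,56),('block',0,59),('paddle',-128.6,103)): q=(*(g+d*X),z);print(n,q,'T',np.array(proj(T,q)),'S',np.array(proj(S,q)))
a=cv2.resize(T[0]['frame'][130:230,270:420,::-1],None,fx=4,fy=4,interpolation=2)[:300]
b=cv2.resize(S[0]['frame'][190:290,290:440,::-1],None,fx=4,fy=4,interpolation=2)[:300]
cv2.imwrite('pics/d.png',np.vstack([a,b]))
E
```

```text
t: 7.15
ee_pos: [472.0, 63.0, 167.7]
orientation: [-3.13, 0.266, -0.001]
ft_force: [1.0, 0.7, -0.5]
width: 21.9
grasp_force: 0.0
[472.   63.  167.7]
saddle (np.float64(676.3386464080767), np.float64(27.618106444892902), 56) T [329.2 160.3] S [354.3 260.8]
block (np.float64(597.5), np.float64(41.2), 59) T [321.6 186.9] S [351.8 233.8]
paddle (np.float64(470.7668758990168), np.float64(63.03289388983467), 103) T [308.3 229. ] S [349.  186.4]
```

View pics/d.png

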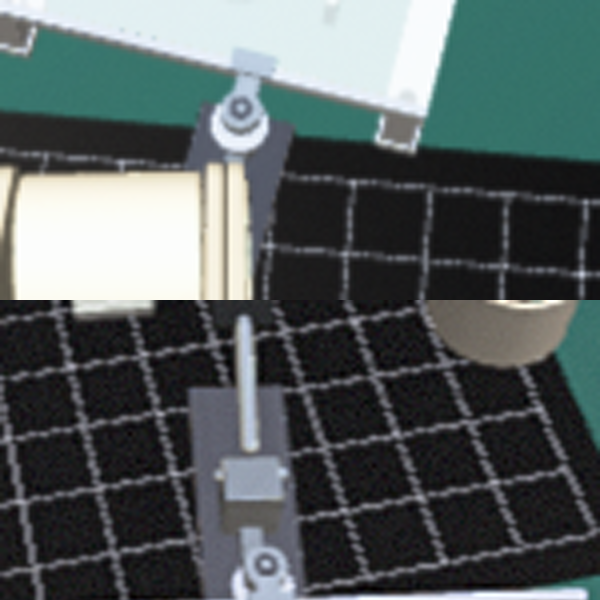

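The saddle is under the pad ring to within about 1 mm (top view: ring at (241,108), saddle disc centre at about (240,123), which matches the height difference). The jack is free and the handle is up. First press now.

```bash
python3 -m inch '[[[-4,0,15,0,0,0,0],[-4,0,32,0,0,0,0],[-4,0,44,0,0,0,0],[-4,0,50,0,0,0,0],[-4,0,56,0,0,0,0],[-4,0,62,0,0,0,0],[-4,0,68,0,0,0,0],[-4,0,74,0,0,0,0],[-4,0,80,0,0,0,0],[-4,0,85,0,0,0,0],[-4,0,89,0,0,0,0],[-4,0,91,0,0,0,0],[-4,0,91,0,0,0,0],[-4,0,91,0,0,0,0]]]'; python3 -c "
from h import *
for i in range(3):
  print(status.get_obs()['ft_force'],status.get_obs()['ee_pos'])
T=cam('top');print(proj(T,(677,27,102)),proj(T,(677,27,86)))"
```

```text
t: 8.65
ee_pos: [468.3, 63.5, 76.0]
orientation: [3.13, -0.267, -0.002]
ft_force: [-4.5, 0.8, 10.5]
width: 0.3
grasp_force: 5.0
[-4.51193294  0.84200125 10.51853474] [468.25235487  63.47251261  75.97806541]
[-4.51193294  0.84200125 10.51853474] [468.25235487  63.47251261  75.97806541]
[-4.51193294  0.84200125 10.51853474] [468.25235487  63.47251261  75.97806541]
(np.float64(329.3050600387996), np.float64(154.69833428656398)) (np.float64(329.3452532055697), np.float64(156.6296547913547))
```

```bash
python3 -m inch '[[[0,0,1,0,0,0,0],[0,0,2,0,0,0,0],[0,0,2,0,0,0,0],[0,0,2,0,0,0,0]]]'
python3 - <<'E'
from h import *
T=cam('top');S=cam('scene')
a=cv2.resize(T[0]['frame'][130:230,270:420,::-1],None,fx=4,fy=4,interpolation=2)[:300]
b=cv2.resize(S[0]['frame'][190:290,290:440,::-1],None,fx=4,fy=4,interpolation=2)[:300]
cv2.imwrite('pics/e.png',np.vstack([a,b]))
E
```

```text
t: 9.1
ee_pos: [468.2, 63.5, 74.7]
orientation: [3.13, -0.267, -0.002]
ft_force: [-8.5, 0.3, 20.6]
width: 0.7
grasp_force: 10.5
```

View pics/e.png

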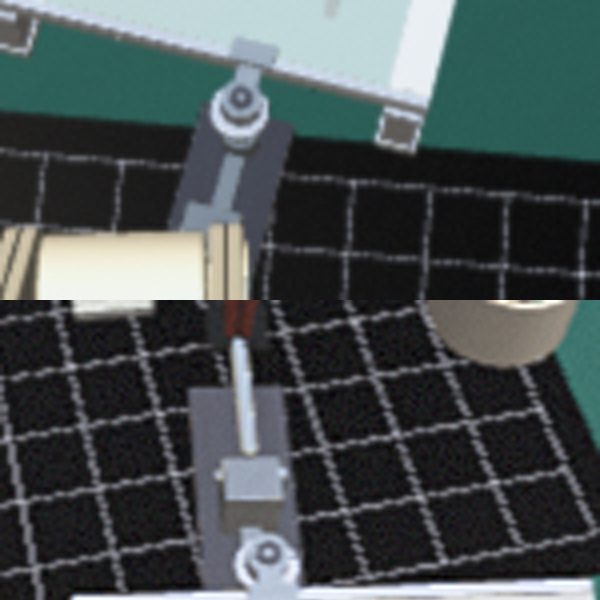

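The panel is raised (the ring moved up in the image), the force climbs steeply so the handle is at its stop, and the jack hasn't moved. Now fully up, a pause, then the second press following the paddle's arc.

```bash
python3 -m inch '[[[0,0,-6,0,0,0,0],[0,0,-12,0,0,0,0],[0,0,-18,0,0,0,0],[0,0,-24,0,0,0,0],[0,0,-30,0,0,0,0],[0,0,-36,0,0,0,0],[0,0,-42,0,0,0,0],[0,0,-50,0,0,0,0],[0,0,-60,0,0,0,0],[0,0,-70,0,0,0,0],[0,0,-70,0,0,0,0],[0,0,-70,0,0,0,0],[0,0,-70,0,0,0,0],[0,0,-70,0,0,0,0],[0,0,-70,0,0,0,0],[0,0,-70,0,0,0,0],[0,0,-70,0,0,0,0]]]'
python3 - <<'E'
from h import *
T=cam('top');S=cam('scene')
a=cv2.resize(T[0]['frame'][130:230,270:420,::-1],None,fx=4,fy=4,interpolation=2)[:300]
b=cv2.resize(S[0]['frame'][180:280,290:440,::-1],None,fx=4,fy=4,interpolation=2)[:300]
cv2.imwrite('pics/f.png',np.vstack([a,b]))
E
```

```text
t: 10.9
ee_pos: [468.7, 63.5, 143.7]
orientation: [3.13, -0.267, -0.001]
ft_force: [0.0, 0.5, 0.3]
width: 0.6
grasp_force: 0.0
```

View pics/f.png

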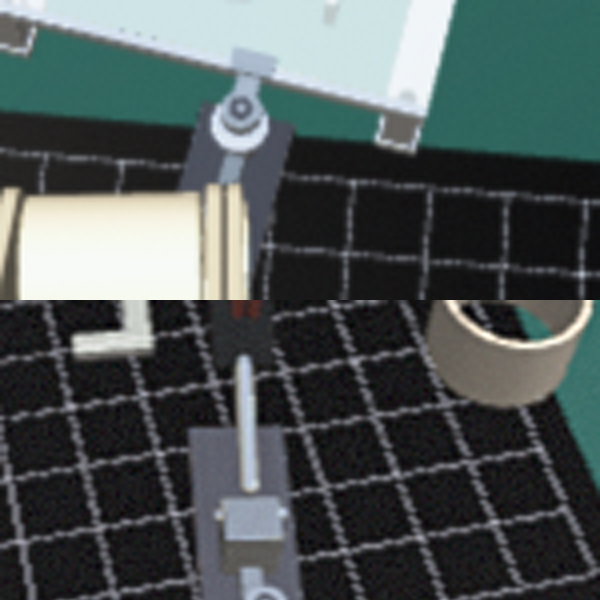

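The panel is back on its rests: the ring is at (241,108), as before the stroke. The saddle is still centred, the handle is up and the tool is clear with zero force. Second press now.

```bash
python3 -m inch '[[[0,0,12,0,0,0,0],[0,0,20,0,0,0,0],[0,0,26,0,0,0,0],[-1,0,32,0,0,0,0],[-2,0,38,0,0,0,0],[-3,0,44,0,0,0,0],[-4,0,50,0,0,0,0],[-5,0,56,0,0,0,0],[-6,0,62,0,0,0,0],[-6,0,66,0,0,0,0],[-6,0,68.5,0,0,0,0],[-6,0,70,0,0,0,0],[-6,0,70,0,0,0,0],[-6,0,70,0,0,0,0],[-6,0,70,0,0,0,0],[-6,0,70,0,0,0,0],[-6,0,70,0,0,0,0],[-6,0,70,0,0,0,0]]]'
python3 - <<'E'
from h import *
T=cam('top')
def ring(c,x,y):
    g=cv2.cvtColor(c[0]['frame'],cv2.COLOR_RGB2GRAY)[y-8:y+6,x-5:x+6].astype(float); w=np.clip(130-g,0,None); Y,X=np.mgrid[y-8:y+6,x-5:x+6]; return (X*w).sum()/w.sum(),(Y*w).sum()/w.sum()
print('ring now',ring(T,330,157)); print('predicted up',proj(T,(677,27,102)),'rest',proj(T,(677,27,86)))
E
```

```text
t: 12.8
ee_pos: [462.3, 64.5, 74.7]
orientation: [3.13, -0.267, -0.002]
ft_force: [-8.5, 1.0, 20.9]
width: 0.4
grasp_force: 10.2
ring now (np.float64(329.70496261046907), np.float64(154.2556084296397))
predicted up (np.float64(329.3050600387996), np.float64(154.69833428656398)) rest (np.float64(329.3452532055697), np.float64(156.6296547913547))
```

```bash
python3 -c "from h import *; print(ctrl.close_job())"
```

```text
the job is handed in; nothing more can be done
None
```

The jack stands with its saddle centred under the lift pad to within about 1 mm; after one full trial stroke the handle is held fully down again with the panel raised, and the job was handed in at about 13 s of the 64 s allowed.

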